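# Square two craft boards in a corner jig and weigh them down

### The job

Stack the two boards in the corner jig ready for gluing: first the teal board flat on the jig's base, then the pink board on top of it, each with its long side flush along the long fence and its short side flush against the short fence. Then set the press weight upright and lengthwise on the middle of the stack, lowering it rather than dropping it, and let go. Leave the other things on the table where they are.

Things in the scene. Friction and masses are not known exactly. Their poses are not given: they have to be found in the camera images.
- jig_corner (a point): inner corner of the jig's two fences, on top of the base, 10 mm above the table; z up. Short fence: wall at x = 0, lying on its +x side, y = -86 to 18 mm. Long fence: wall at y = 0, on its +y side, in two lengths, x = -40 to 0 and -150 to -110 mm, with a 70 mm gap for a finger. Both 26 mm high. A board flush with both fences has its centre at x = -75, y = -32 mm
- jig: squaring jig fixed to the table: plywood base 200 (x) x 124 (y) x 10 mm with two aluminium fences, the short one (16 mm thick) at its +x end and the long one (18 mm thick) along its +y side. Origin at the centre of its underside; the fences' inner corner is 82 mm along x and 40 mm along y from it
- teal_board_center (a point): centre of the teal (blue-green) wooden board, 150 (x) x 64 (y) x 12 mm (z), about 0.09 kg, lying flat, at the start on a fixed dark grey cutting mat (220 x 280 mm, 3 mm thick)
- pink_board_center (a point): centre of the pink wooden board, same size and weight as the teal one, lying flat on the same mat at the start
- teal_board: the same teal board; origin at the centre of its underside
- pink_board: the same pink board; origin at the centre of its underside
- weight_grip (a point): middle of the wooden handle of the press weight, 34 mm above its underside. The weight is a dark steel block 90 (x) x 44 (y) x 20 mm, about 0.6 kg, with a solid handle 60 (x) x 26 (y) mm standing on it from 20 to 48 mm above the underside; it stands on the table at the start
- press_weight: the same press weight; origin at the centre of its underside
- glue_a: white glue bottle with violet cap, 44 mm across, 125 mm tall (bystander; origin underneath it)
- glue_b: a second glue bottle, alike (bystander; origin underneath it)
- pencil_case: white pencil case, 65 x 200 x 32 mm (bystander; origin underneath it)
- eraser: white eraser, 24 x 55 x 14 mm (bystander; origin underneath it)
- tape_roll: cardboard-brown roll of tape lying flat, 70 mm across, 24 mm high (bystander; origin underneath it)
- ruler: steel ruler lying flat, 30 x 300 x 3 mm (bystander; origin underneath it)
There are look-alikes about, which are no part of the job. What is shaped like the teal_board but yellow is not meant.

How it is judged:
On the way, in this order (a step that is already met when the one before it is completed fails the run):
1. the teal board lies flat on the jig's base, flush with both fences (x of teal_board_center in the frame of jig_corner between -0.078 and -0.072 m and y of teal_board_center in the frame of jig_corner between -0.035 and -0.029 m and z of teal_board_center in the frame of jig_corner between 0.003 and 0.009 m and angle between the x axis of teal_board_center and the x axis of jig_corner, either way round below 0.025 rad and angle between teal_board_center's own z axis and vertical below 0.04 rad), for 0.2 s.
2. the pink board lies flat on the teal one, both flush with both fences (all of step 1 and x of pink_board_center in the frame of jig_corner between -0.078 and -0.072 m and y of pink_board_center in the frame of jig_corner between -0.035 and -0.029 m and z of pink_board_center in the frame of jig_corner between 0.015 and 0.021 m and angle between the x axis of pink_board_center and the x axis of jig_corner, either way round below 0.025 rad and angle between pink_board_center's own z axis and vertical below 0.04 rad), for 0.2 s.
At the end, for the whole second after the job is handed in: Teal board flat on the base and pink board flat on it, both within 3 mm of touching each fence and within 0.025 rad of square; the press weight stands upright on the pink board, the middle of its handle within 12 mm of the stack's middle, lengthwise within 0.2 rad; all at rest (all of step 2 and horizontal distance between weight_grip and pink_board_center below 0.012 m and angle between the x axis of weight_grip and the x axis of jig_corner, either way round below 0.2 rad and angle between weight_grip's own z axis and vertical below 0.04 rad and z of weight_grip in the frame of jig_corner between 0.055 and 0.061 m and linear speed of each of teal_board, pink_board, press_weight below 0.02 m/s).
It fails at once if a bystander is moved by more than 30 mm (distance of any of glue_a, glue_b, pencil_case, eraser, tape_roll, ruler from where it was at the start of the episode above 0.03 m).
It fails at once if the press weight is dropped (falls freely faster than 0.6 m/s) (linear speed of press_weight above 0.6 m/s and contact force between the fingers and press_weight below 0.1 N).
It also fails if it takes over 72 s, if anything falls off the work surface, if the arm or the gripper's body presses on something with over 40 N, if the wrist force passes 120 N, or if a joint passes its speed limit or range.

### The arm

A 6-joint arm with a two-finger parallel gripper is mounted at the origin on the work surface. World frame = base frame: x ahead of the robot, y to its left, z up, the work surface at z = 0. Lengths are in m, angles in rad, forces in N, time in s.
With the tool pointing down it reaches from about 0.425 to 0.95 m from the base axis. Payload 3.5 kg.
Tool frame: the origin (TCP) lies on the centre line of the jaws, within the pads' length; the fingertips stand 14 mm ahead of it and the grasp point (between the pads) lies 5 mm behind it (ctrl.finger_overhang is the distance from the TCP to the fingertips, in m); z points along the fingers, y is the line along which they close (so a half turn about z gives the same grasp; the last joint's range is limited). The gripper opens to 85 mm and grips with 20 to 120 N. Pads are 22 mm wide; open, the fingers measure 114 mm over their backs; the gripper's body (76 mm by 85 mm) begins 54 mm behind the grasp point. The pads swing forward as they close: fully open they stand 13 mm farther back than shut.
Start: joints at [-1.376, 0.286, 1.577, -0, 1.279, -0.15], TCP at [0.228, -0.635, 0.209] pointing down, gripper open.
Joint ranges: [-2.77, 2.77], [-0.9, 2.22], [0.21, 2.48], [-1.53, 4.67], [0.24, 2.81], [-2.84, 2.84]. Speed limits (rad/s): [2.79, 2.79, 3.14, 3.14, 3.14, 3.14].

### API

Orientations are given as a unit quaternion [x, y, z, w].
In Python, from plant import ctrl gives the robot as it stands.
- The arm moves only by the tool send_rows, never from a script. Its argument "moves" is text: rows parted by semicolons, each of 7 numbers parted by spaces: the turn, a rotation vector about the tool's x, y, z in units of 360 degrees (1.0 is 360 degrees), then the shift along the tool's x, y, z in units of 20 cm (1.0 is 20 cm), then the gripper's target within -1 to 1 (fully open at 1, half-way at 0, shut at -1). A call has 1 to 12 rows; each row is the pose to reach, as a shift and turn from the pose commanded when the call began, along the tool's axes at that moment, turning the shorter way round; what a row does not reach only later rows make up. A row lasts 1/8 s, in which the tool goes at most 62.5 mm and 10.7 degrees, less where a joint would pass 70% of its speed; a pose out of reach is approached as far as the arm can. A call with a number of a shift or a turn outside -1 to 1 is refused whole. A call with a gripper value outside its range is refused whole. The fingers move at their own pace and stop on an object; "newtons" is the grip in N (left out, the last holds). Time passes only in rows, so rows that repeat a pose let the fingers close. It gives the time, the measured TCP pose, the force, the opening and the grip force at its end, in the units of the state.
- ctrl.get_state(): the state, without advancing time (a new reading comes with each control period).
- ctrl.read_camera(name): name is "scene" or "top" or "wrist"; returns a dict with "image" (480x640x3 uint8, red, green, blue), "fovy" (degrees; the focal length in pixels is half the picture's height over the tangent of half this angle, whatever the lens; pixels are square), "cx", "cy" (the principal point, pixels), "extrinsics" (4x4, takes a point from camera to world coordinates). Camera axes: x right, y up, looking along -z (the intrinsics and any distortion apply to the point x, -y, -z); pixel columns grow to the right and rows downward; lengths in m; the calibration is good to about 2 mm. The wrist camera is an equidistant fisheye: a pixel r from the principal point sees the ray r / f radians off the axis. A picture is of the moment at which its call begins. There is no depth.
- ctrl.sign_off(): hands the job in; it is judged then, once.
The state is a dict: "time": time; "qpos": joint angles; "dq": joint speeds; "joint_efforts": joint torques, N m; "eef_pos": TCP position; "tcp_rot": TCP orientation; "contact_force": force on the tool from outside, world axes, zero at the start; "wrist_torque": the same for the moment, N m; "opening": opening from 0.0 (shut) to 1.0 (fully open); "finger_force": force on a finger pad.
Only numpy, scipy, OpenCV 4.12 (cv2) and the standard library are available. Lean on these libraries where they do the work, as an engineer would, in place of code of your own. Each camera call takes 0.05 s, during which the arm holds its last target. There are 200 camera calls.

## Working session

There is one attempt and no reset: what is moved stays moved. The work goes in short steps, Python scripts to look and compute and a tool call to move; the robot and the scene stay as the last step left them, time stands still between calls to the robot, and variables do not carry over. Pictures are saved under pics/ and viewed, at most 10 in all, crops included, and the job is handed in when it is done.

Besides the shell and the picture viewer there is one more tool, called after ">>>" as a command line: name --argument value ..., lists and objects as JSON in quotes. send_rows: Moves the arm, as the interface text tells. Its arguments: {"type":"object","properties":{"moves":{"type":"string"},"newtons":{"type":"number"}},"required":["moves"]}

```bash
ls; mkdir -p pics; cat > h.py <<'E'
import numpy as np, cv2, json
from plant import ctrl
from scipy.spatial.transform import Rotation as R
def snap(name,tag):
    c=ctrl.read_camera(name); cv2.imwrite(f'pics/{tag}.png',c['image'][:,:,::-1])
    np.savez(f'pics/{tag}.npz',**{k:np.asarray(v) for k,v in c.items()}); return c
def ray(c,u,v,fish=False):
    f=240/np.tan(np.radians(float(c['fovy']))/2); x=(u-c['cx']); y=(v-c['cy']); E=c['extrinsics']
    if fish:
        r=np.hypot(x,y); t=r/f; d=np.array([np.sin(t)*x/max(r,1e-9),-np.sin(t)*y/max(r,1e-9),-np.cos(t)])
    else: d=np.array([x/f,-y/f,-1.])
    d=E[:3,:3]@d; return E[:3,3],d/np.linalg.norm(d)
def onz(c,u,v,z,fish=False):
    o,d=ray(c,u,v,fish); return o+d*(z-o[2])/d[2]
def proj(c,p):
    E=c['extrinsics']; q=E[:3,:3].T@(np.asarray(p)-E[:3,3]); f=240/np.tan(np.radians(float(c['fovy']))/2)
    return np.array([c['cx']+f*q[0]/-q[2], c['cy']-f*q[1]/-q[2]])
def tri(rays):
    A=sum(np.eye(3)-np.outer(d,d) for o,d in rays); b=sum((np.eye(3)-np.outer(d,d))@o for o,d in rays); return np.linalg.solve(A,b)
def load(tag): 
    return dict(np.load(f'pics/{tag}.npz'))
E
python3 - <<'E'
from h import *
for n in('top','scene','wrist'):
    c=snap(n,n+'0'); print(n,c['fovy'],c['cx'],c['cy'],c['extrinsics'].round(3).tolist(),[k for k in c])
s=ctrl.get_state(); print(s, ctrl.finger_overhang)
E
```

```text
pics
top 42.807836604969445 315.37873392924485 237.19281494913292 [[0.103, 0.972, -0.211, 0.259], [-0.995, 0.1, -0.029, -0.006], [-0.007, 0.213, 0.977, 1.233], [0.0, 0.0, 0.0, 1.0]] ['image', 'fovy', 'cx', 'cy', 'extrinsics']
scene 46.355966149052804 316.7376075849998 249.95747101965512 [[-0.186, -0.561, 0.807, 1.4], [0.983, -0.116, 0.146, 0.177], [0.011, 0.82, 0.573, 0.69], [0.0, 0.0, 0.0, 1.0]] ['image', 'fovy', 'cx', 'cy', 'extrinsics']
wrist 65.70646984690485 318.33957688681994 238.54088408151725 [[0.337, 0.906, 0.254, 0.292], [-0.941, 0.325, 0.088, -0.611], [-0.003, -0.269, 0.963, 0.371], [0.0, 0.0, 0.0, 1.0]] ['image', 'fovy', 'cx', 'cy', 'extrinsics']
{'time': 0.15, 'qpos': array([-1.37601385e+00,  2.86984349e-01,  1.57782307e+00, -2.55697459e-05,
        1.27861142e+00, -1.50026421e-01]), 'dq': array([ 0.00090302, -0.00249947, -0.00642074,  0.00094239, -0.00122052,
       -0.00053218]), 'joint_efforts': array([ 8.65792917e-04, -4.06601214e+01, -2.93141359e+01, -1.22451215e-04,
        3.97303607e-03, -1.79468498e-05]), 'eef_pos': array([ 0.22805915, -0.63472571,  0.20825974]), 'tcp_rot': array([ 9.85174083e-01,  1.71555214e-01, -3.26680659e-05, -9.12589290e-04]), 'contact_force': array([-0.27302854, -0.14936879, -0.30840272]), 'wrist_torque': array([ 0.02737582, -0.00706548, -0.01629982]), 'finger_force': 0.0, 'opening': 1.0016067897996621} 0.014
```

View pics/top0.png

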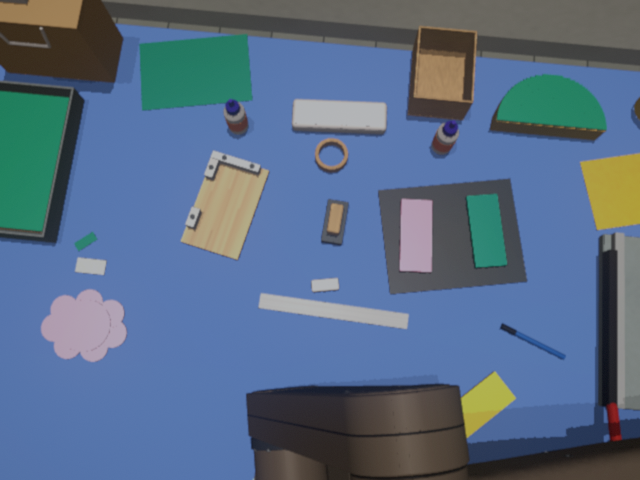

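View pics/scene0.png

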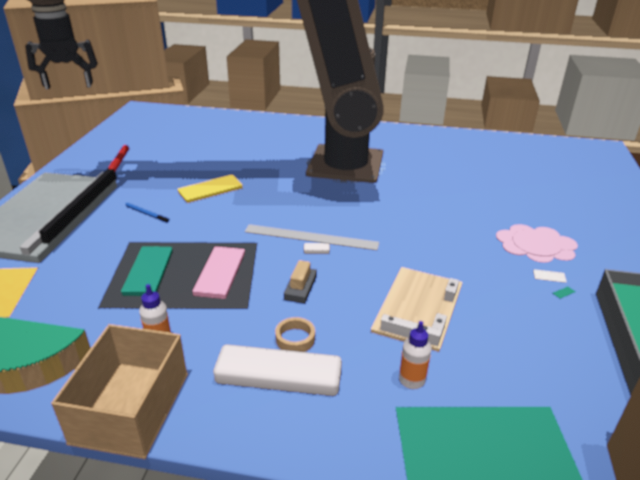

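Candidates (top view): teal: board (487,230), against green slabs (196,72), (548,105), (25,160) and green scrap (86,241). Pink: board (416,235), against the pink flower (85,325). The yellow board-like piece (485,402) is excluded. Weight (336,221), jig (225,210). I'll check these in a close crop.

```bash
python3 - <<'E'
from h import *
t=load('top0')['image'][:,:,::-1]; s=load('scene0')['image'][:,:,::-1]
up=lambda im,x,y,w,h,k:cv2.resize(im[y:y+h,x:x+w],None,fx=k,fy=k,interpolation=cv2.INTER_CUBIC)
cv2.imwrite('pics/c1.png',np.hstack([up(t,176,145,100,120,5)[:600], up(t,318,195,35,50,5).repeat(1,0) if 0 else cv2.copyMakeBorder(up(t,316,195,40,55,5),0,325,0,0,cv2.BORDER_CONSTANT)]))
cv2.imwrite('pics/c2.png',np.hstack([up(s,370,262,100,90,6), cv2.copyMakeBorder(up(s,282,258,33,45,6),0,270,0,0,cv2.BORDER_CONSTANT)]))
hs={'teal':((70,100,60),(95,255,255)),'pink':((140,40,120),(179,255,255))}
roi={'top0':(380,182,525,290),'scene0':(105,235,260,310)}
for n,(lo,hi) in hs.items():
    q={}
    for tag in roi:
        c=load(tag); x0,y0,x1,y1=roi[tag]
        m=cv2.inRange(cv2.cvtColor(c['image'],cv2.COLOR_RGB2HSV),lo,hi); k=np.zeros_like(m); k[y0:y1,x0:x1]=m[y0:y1,x0:x1]
        cs,_=cv2.findContours(k,0,cv2.CHAIN_APPROX_NONE); cc=max(cs,key=cv2.contourArea)
        print(n,tag,cv2.contourArea(cc),cv2.approxPolyDP(cc,4,True)[:,0].tolist())
        M=cv2.moments(cc); u=M['m10']/M['m00'],M['m01']/M['m00']; q[tag]=u; print(u,onz(c,*u,.015),np.degrees(0))
    print(tri([ray(load(k),*v) for k,v in q.items()]))
E
```

```text
teal top0 2248.0 [[467, 196], [475, 267], [505, 265], [497, 194]]
(486.00133451957294, 230.48124258600237) [ 0.57171613 -0.31425374  0.015     ] 0.0
teal scene0 1537.5 [[170, 246], [141, 247], [123, 295], [140, 295], [146, 283], [157, 289]]
(146.75794037940378, 269.63544715447154) [ 0.58556367 -0.31309718  0.015     ] 0.0
[ 0.57462088 -0.3180528   0.00584594]
pink top0 0.0 [[416, 271]]Traceback (most recent call last):
  File "<stdin>", line 15, in <module>
ZeroDivisionError: float division by zero
```

View pics/c1.png

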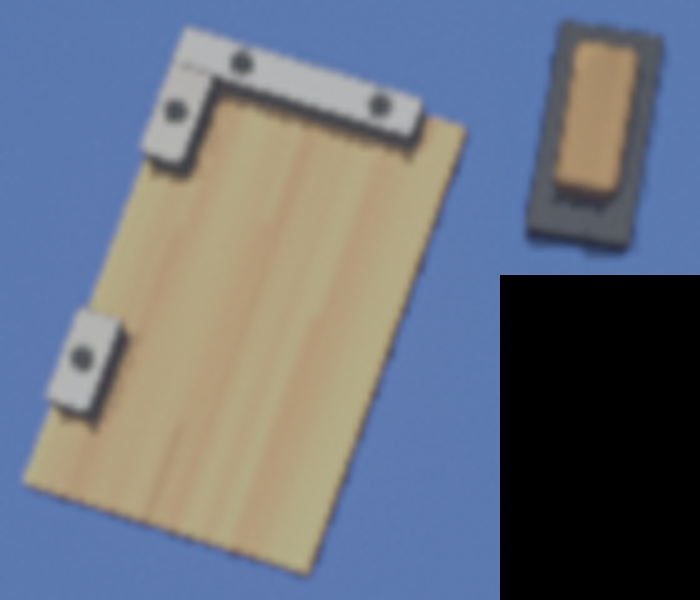

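View pics/c2.png

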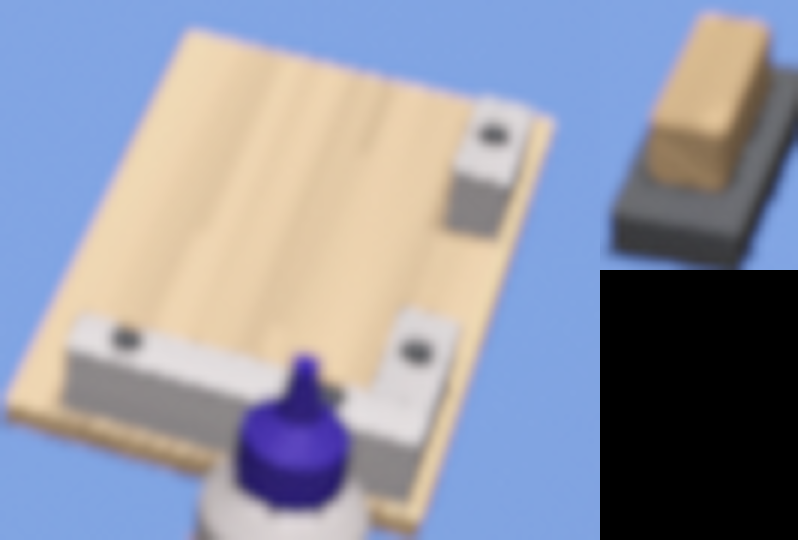

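```bash
cat >> h.py <<'E'
from scipy.optimize import least_squares
def fit(obs,x0,free_z=True):
    # obs: list of (cam, local xyz, uv); returns x,y,z,yaw
    def res(p):
        r=[]
        for c,l,uv in obs:
            w=R.from_euler('z',p[3]).apply(l)+p[:3]; r+=list(proj(c,w)-uv)
        if not free_z: r.append((p[2]-x0[2])*1e5)
        return np.array(r)
    s=least_squares(res,x0,loss='soft_l1'); return s.x,res(s.x)
E
python3 - <<'E'
from h import *
T=load('top0');S=load('scene0')
def cr(x,y,k,ox,oy): return np.array([(x+.5)/k-.5+ox,(y+.5)/k-.5+oy])
h=.026
top=[(-182,22,0,22,482),(-182,-102,0,312,577),(18,-102,0,467,128),(16,18,26,185,27),(16,-86,26,423,98),(0,-86,26,412,129),(-40,18,26,142,152),(-40,0,26,183,163),(-110,18,26,80,308),(-110,0,26,125,320),(-150,0,26,90,408),(-150,18,26,47,398)]
sc=[(-182,-102,0,190,28),(-182,22,0,555,122),(18,-102,0,8,405),(16,-86,26,65,349),(16,18,26,418,444),(0,-86,26,83,315),(-40,0,26,402,308),(-40,18,26,458,322),(-110,0,26,455,175),(-110,18,26,515,188),(-150,0,26,480,97),(-150,18,26,530,108)]
A=[(T,np.array(o[:3])/1e3,cr(*o[3:],5,176,145)) for o in top]; B=[(S,np.array(o[:3])/1e3,cr(*o[3:],6,370,262)) for o in sc]
for n,o in(('both',A+B),('top',A),('scene',B)):
    p,r=fit(o,[.6,.15,.01,-.25]); print('jig',n,p.round(4),np.abs(r).max().round(2),np.sqrt((r**2).mean()).round(2))
    p,r=fit(o,[.6,.15,.01,-.25],False); print('  zfix',p.round(4),np.sqrt((r**2).mean()).round(2))
wt=[(30,13,48,77,40),(30,-13,48,138,45),(-30,-13,48,115,192),(-30,13,48,55,187),(45,22,20,62,20),(45,-22,20,164,36),(-45,22,20,27,235),(-45,-22,20,130,245)]
ws=[(-30,13,48,170,24),(-30,-13,48,100,12),(30,13,48,130,140),(30,-13,48,52,122)]
A=[(T,np.array(o[:3])/1e3,cr(*o[3:],5,316,195)) for o in wt];B=[(S,np.array(o[:3])/1e3,cr(*o[3:],6,282,258)) for o in ws]
for n,o in(('both',A+B),('top',A),('scene',B)):
    p,r=fit(o,[.6,0,.0,-.1]); print('wt',n,p.round(4),np.abs(r).max().round(2),np.sqrt((r**2).mean()).round(2))
up=lambda im,x,y,w,h,k:cv2.resize(im[y:y+h,x:x+w,::-1],None,fx=k,fy=k,interpolation=cv2.INTER_CUBIC)
a=up(T['image'],390,185,130,95,5); b=up(S['image'],110,238,140,65,5)
im=np.zeros((600,700,3),np.uint8); 
a=up(T['image'],390,185,130,95,4); b=up(S['image'],110,238,140,65,3.4 if 0 else 3)
im[:380,:520]=a; im[385:385+195,:420]=b
cv2.imwrite('pics/c3.png',im)
E
```

```text
jig both [ 0.6617  0.2457  0.0061 -0.2077] 1.2 0.44
  zfix [ 0.6625  0.2454  0.01   -0.2068] 0.91
jig top [ 0.6606  0.2451  0.0102 -0.2052] 1.01 0.39
  zfix [ 0.6607  0.2452  0.01   -0.2052] 0.38
jig scene [ 0.6617  0.2456  0.0061 -0.21  ] 0.9 0.46
  zfix [ 0.6664  0.2453  0.01   -0.2093] 0.48
wt both [ 0.56   -0.0057 -0.0057 -0.0461] 0.96 0.48
wt top [ 0.5602 -0.0056 -0.0063 -0.0503] 0.88 0.48
wt scene [ 0.5564 -0.0066 -0.0085 -0.0328] 0.85 0.46
```

View pics/c3.png

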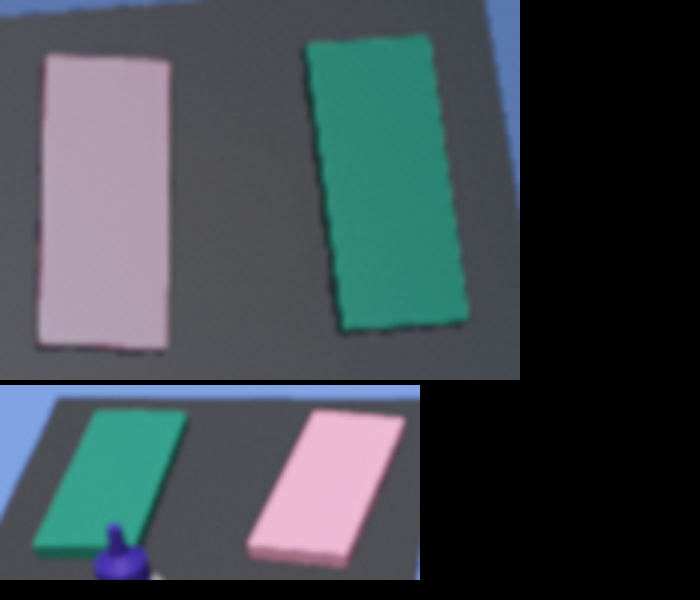

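```bash
cat >> h.py <<'E'
def go(pos=None,yaw=None):
    s=ctrl.get_state(); r=R.from_quat(s['tcp_rot']); x=r.as_matrix()[:,0]; y0=np.arctan2(x[1],x[0])
    print('t',round(s['time'],2),'tcp',s['eef_pos'].round(4),'yaw',y0.round(4),'F',s['contact_force'].round(1),'open',round(s['opening']*85,1),'ff',round(s['finger_force'],1),'tilt',r.as_matrix()[:,2].round(4))
    if pos is None: return
    yaw=y0 if yaw is None else yaw
    rt=R.from_euler('z',yaw)*R.from_euler('x',np.pi)
    print('turn',((r.inv()*rt).as_rotvec()/2/np.pi).round(4),'shift',(r.inv().apply(np.array(pos)-s['eef_pos'])/.2).round(4))
E
python3 - <<'E'
from h import *
T=load('top0');S=load('scene0')
def cr(x,y,k,ox,oy): return np.array([(x+.5)/k-.5+ox,(y+.5)/k-.5+oy])
L=[(75,32),(75,-32),(-75,-32),(-75,32)]
tp={'pink':[(46,54),(170,62),(167,348),(38,345)],'teal':[(306,44),(430,35),(469,318),(343,330)]}
sp={'pink':[(347,556),(248,546),(313,410),(405,418)],'teal':[None,(35,547),(95,410),(187,412)]}
for n in tp:
    A=[(T,np.array([*l,0])/1e3,cr(*q,4,390,185)) for l,q in zip(L,tp[n])]
    B=[(S,np.array([*l,0])/1e3,cr(q[0],q[1]-385,3,110,238)) for l,q in zip(L,sp[n]) if q]
    for m,o in(('both',A+B),('top',A),('scene',B)):
        p,r=fit(o,[.57,-.2,.015,0]); print(n,m,'topface',p.round(4),np.sqrt((r**2).mean()).round(2))
    p,r=fit(A,[.57,-.2,.015,0],False); print('topcam zfix',p.round(4))
go([.57,-.315,.2],0.1)
E
```

```text
pink both topface [ 0.5495 -0.1739  0.0111  0.0525] 0.46
pink top topface [ 0.5472 -0.1724  0.0198  0.0512] 0.26
pink scene topface [ 0.5693 -0.1661  0.027   0.0592] 0.21
topcam zfix [ 0.5484 -0.173   0.015   0.0513]
teal both topface [ 0.5747 -0.316   0.0111  0.1808] 0.3
teal top topface [ 0.5752 -0.3163  0.009   0.1761] 0.2
teal scene topface [ 0.5846 -0.31    0.0193  0.1921] 0.14
topcam zfix [ 0.5736 -0.3148  0.015   0.1757]
t 0.15 tcp [ 0.2281 -0.6347  0.2083] yaw 0.3448 F [-0.3 -0.1 -0.3] open 85.1 ff 0.0 tilt [-4.0e-04  1.8e-03 -1.0e+00]
turn [-0.0003 -0.      0.039 ] shift [ 2.1494 -0.9265  0.0435]
```

>>> send_rows --moves "0 0 0.027 1 -0.93 0 0.7; 0 0 0.027 1 -0.93 0 0.7; 0 0 0.027 1 -0.93 0 0.7; 0 0 0.027 1 -0.93 0 0.7; 0 0 0.027 1 -0.93 0 0.7; 0 0 0.027 1 -0.93 0 0.7" --newtons 40

```text
time: 0.9
eef_pos: [0.3541, -0.3917, 0.2094]
tcp_rot: [0.996, 0.089, -0.0, 0.0]
contact_force: [0.1, 0.7, -0.5]
opening: 0.85
finger_force: 0.0
```

```bash
python3 -c "
from h import *
go([.5736,-.3148,.14],.176)"
```

```text
t 0.9 tcp [ 0.3541 -0.3917  0.2094] yaw 0.1776 F [ 0.1  0.7 -0.5] open 72.3 ff 0.0 tilt [-2.e-04 -5.e-04 -1.e+00]
turn [0.0001 0.     0.0003] shift [ 1.1485 -0.1847  0.3464]
```

>>> send_rows --moves "0 0 0 1 -0.16 0 0.7; 0 0 0 1 -0.16 0 0.7; 0 0 0 1 -0.16 0 0.7; 0 0 0 1 -0.16 0 0.7; 0 0 0 1 -0.16 0 0.7; 0 0 0 1 -0.16 0 0.7"

```text
time: 1.65
eef_pos: [0.5436, -0.3276, 0.209]
tcp_rot: [0.996, 0.086, -0.0, -0.0]
contact_force: [0.9, 1.0, -0.1]
opening: 0.854
finger_force: 0.0
```

```bash
python3 -c "
from h import *
c=snap('wrist','w1')
go([.5736,-.3148,.03],.176)"
```

```text
t 1.7 tcp [ 0.5435 -0.3276  0.2092] yaw 0.1729 F [-0.6 -0.3  0.6] open 72.3 ff 0.0 tilt [-7.e-04 -1.e-04 -1.e+00]
turn [-0.      0.0001 -0.0005] shift [ 0.1599 -0.0369  0.8959]
```

View pics/w1.png

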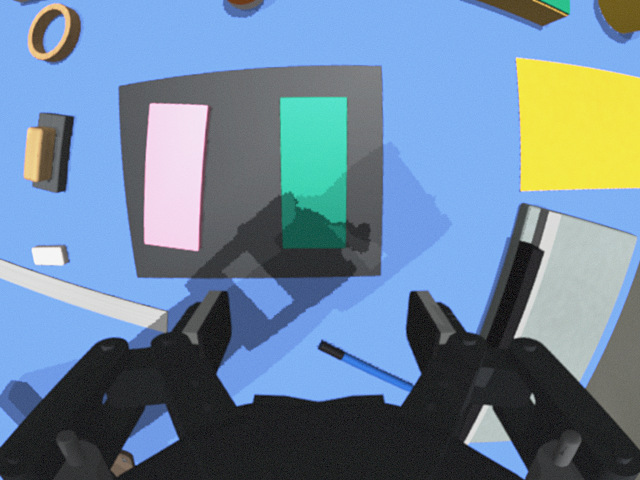

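The wrist view shows the teal board with corners at (281,97), (347,97), (346,248), (282,248), and the pink board at (150,103), (209,105), (199,250), (144,244).

```bash
python3 - <<'E'
from h import *
W=load('w1')
for n,P in {'teal':[(281,97),(347,97),(346,248),(282,248)],'pink':[(150,103),(209,105),(199,250),(144,244)]}.items():
    q=np.array([onz(W,*p,.015,True) for p in P]); d=q[0]+q[1]-q[2]-q[3]
    print(n,q.mean(0).round(4),'yaw',np.arctan2(d[1],d[0]).round(4),np.linalg.norm(q[0]-q[3]).round(4),np.linalg.norm(q[1]-q[0]).round(4))
go([.574,-.3155,.03],.176)
E
```

```text
teal [ 0.5742 -0.317   0.015 ] yaw 0.1704 0.1491 0.0624
pink [ 0.5497 -0.1759  0.015 ] yaw 0.0475 0.1498 0.0646
t 1.7 tcp [ 0.5435 -0.3276  0.2092] yaw 0.1729 F [-0.6 -0.3  0.6] open 72.3 ff 0.0 tilt [-7.e-04 -1.e-04 -1.e+00]
turn [-0.      0.0001 -0.0005] shift [ 0.1612 -0.0332  0.8959]
```

>>> send_rows --moves "0 0 0 0.16 -0.03 0 0.8; 0 0 0 0.16 -0.03 0.3 0.8; 0 0 0 0.16 -0.03 0.6 0.8; 0 0 0 0.16 -0.03 0.8 0.8; 0 0 0 0.16 -0.03 0.89 0.8; 0 0 0 0.16 -0.03 0.915 0.8; 0 0 0 0.16 -0.03 0.925 0.8; 0 0 0 0.16 -0.03 0.935 0.8; 0 0 0 0.16 -0.03 0.94 0.8; 0 0 0 0.16 -0.03 0.94 0.8"

```text
time: 2.95
eef_pos: [0.5756, -0.3148, 0.0218]
tcp_rot: [0.996, 0.088, 0.0, 0.0]
contact_force: [-0.8, -0.5, 0.3]
opening: 0.897
finger_force: 0.0
```

```bash
python3 -c "
from h import *
c=snap('wrist','w2')
go([.574,-.3155,.018],.176)"
```

```text
t 3.0 tcp [ 0.5756 -0.3148  0.0218] yaw 0.1753 F [0.8 0.1 0. ] open 76.6 ff 0.0 tilt [ 5.e-04 -4.e-04 -1.e+00]
turn [ 0.0001 -0.0001 -0.0001] shift [-0.0084  0.0018  0.0188]
```

>>> send_rows --moves "0 0 0 0 0 0.01 0.8; 0 0 0 0 0 0.02 0.8; 0 0 0 0 0 0.02 0.8"

```text
time: 3.38
eef_pos: [0.5751, -0.3145, 0.0169]
tcp_rot: [0.996, 0.087, -0.0, -0.0]
contact_force: [-0.3, 0.6, 0.5]
opening: 0.898
finger_force: 0.0
```

>>> send_rows --moves "0 0 0 0 0 0 0.3; 0 0 0 0 0 0 0; 0 0 0 0 0 0 0; 0 0 0 0 0 0 0" --newtons 40

```text
time: 3.88
eef_pos: [0.5754, -0.3148, 0.0174]
tcp_rot: [0.996, 0.087, 0.0, 0.0]
contact_force: [-0.1, -0.3, -0.2]
opening: 0.502
finger_force: 0.0
```

>>> send_rows --moves "0 0 0 0 0 -0.02 0.8; 0 0 0 0 0 -0.02 0.8; 0 0 0 0 0 -0.02 0.8; 0 0 0 0 0 0.01 0.8; 0 0 0 0 0 0.02 0.8;  0 0 0 0 0 0.03 0.8; 0 0 0 0 0 0.03 0.8"

```text
time: 4.75
eef_pos: [0.5752, -0.3146, 0.0109]
tcp_rot: [0.996, 0.087, -0.0, -0.0]
contact_force: [0.6, 0.0, -0.4]
opening: 0.901
finger_force: 0.0
```

```bash
python3 -c "
from h import *
c=snap('wrist','w3')
go()
i=cv2.imread('pics/w3.png'); cv2.imwrite('pics/w3c.png',cv2.resize(i[180:420,120:520],None,fx=2,fy=2))"
```

```text
t 4.8 tcp [ 0.5753 -0.3147  0.0112] yaw 0.1751 F [-1.1  0.5  0.2] open 76.5 ff 0.0 tilt [-2.e-04  2.e-04 -1.e+00]
```

View pics/w3c.png

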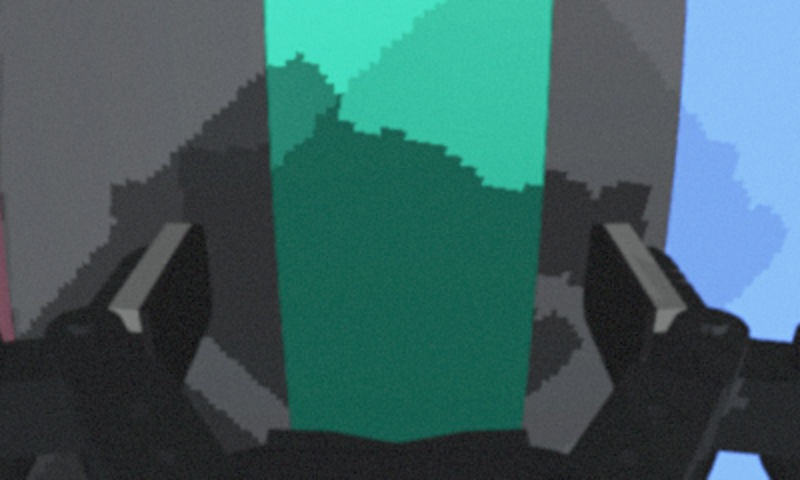

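The wrist crop shows the jaws (inner edges near x=210 and x=590) straddling the teal board (275..545), still a little high. I'll go on down in small steps.

>>> send_rows --moves "0 0 0 0 0 0.01 0.75; 0 0 0 0 0 0.015 0.72; 0 0 0 0 0 0.02 0.7; 0 0 0 0 0 0.02 0.7"

```text
time: 5.3
eef_pos: [0.5753, -0.3147, 0.0072]
tcp_rot: [0.996, 0.087, -0.0, -0.0]
contact_force: [-0.7, 0.1, 0.1]
opening: 0.849
finger_force: 0.0
```

>>> send_rows --moves "0 0 0 0 0 0.005 0.7; 0 0 0 0 0 0.01 0.7; 0 0 0 0 0 0.01 0.7"

```text
time: 5.68
eef_pos: [0.5753, -0.3147, 0.0052]
tcp_rot: [0.996, 0.087, -0.0, -0.0]
contact_force: [0.1, -0.7, 0.5]
opening: 0.846
finger_force: 0.0
```

>>> send_rows --moves "0 0 0 0 0 0 0.4; 0 0 0 0 0 0 0.2; 0 0 0 0 0 0 0.2; 0 0 0 0 0 0 0.2" --newtons 40

```text
time: 6.18
eef_pos: [0.5754, -0.3148, 0.0054]
tcp_rot: [0.996, 0.087, 0.0, 0.0]
contact_force: [-0.3, -0.6, -1.6]
opening: 0.597
finger_force: 0.0
```

```bash
python3 -c "
from h import *
c=snap('wrist','w4')
go()
i=cv2.imread('pics/w4.png'); cv2.imwrite('pics/w4c.png',cv2.resize(i[180:420,120:520],None,fx=2,fy=2))"
```

```text
t 6.22 tcp [ 0.5754 -0.3148  0.0054] yaw 0.1752 F [ 1.2  0.9 -0.4] open 50.9 ff 0.0 tilt [ 0.e+00 -1.e-04 -1.e+00]
```

View pics/w4c.png

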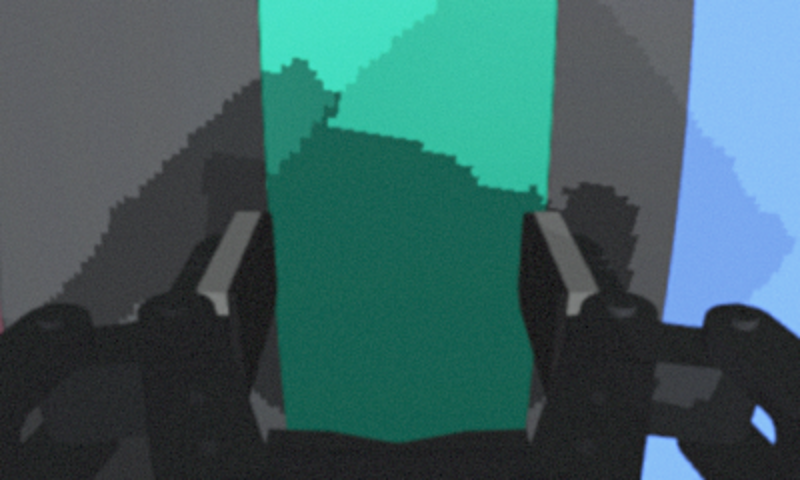

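```bash
python3 - <<'E'
from h import *
for tag,a,b,sep,zt in(('w4',(271,213),(524,213),.0509,.0054),('w3',(206,228),(590,228),.0765,.0112)):
    W=load(tag); f=lambda p:(p[0]/2+120,p[1]/2+180)
    for z in np.arange(-.01,.041,.01):
        A=onz(W,*f(a),z,True);B=onz(W,*f(b),z,True); print(tag,z.round(3),'sep',np.linalg.norm(A-B).round(4),'want',sep,((A+B)/2).round(4))
E
```

```text
w4 -0.01 sep 0.0665 want 0.0509 [ 0.5669 -0.3157 -0.01  ]
w4 0.0 sep 0.0628 want 0.0509 [ 0.5711 -0.315   0.    ]
w4 0.01 sep 0.0591 want 0.0509 [ 0.5753 -0.3142  0.01  ]
w4 0.02 sep 0.0554 want 0.0509 [ 0.5795 -0.3135  0.02  ]
w4 0.03 sep 0.0516 want 0.0509 [ 0.5837 -0.3127  0.03  ]
w4 0.04 sep 0.0479 want 0.0509 [ 0.5879 -0.312   0.04  ]
w3 -0.01 sep 0.1064 want 0.0765 [ 0.5596 -0.317  -0.01  ]
w3 0.0 sep 0.1006 want 0.0765 [ 0.564  -0.3162  0.    ]
w3 0.01 sep 0.0949 want 0.0765 [ 0.5685 -0.3154  0.01  ]
w3 0.02 sep 0.0891 want 0.0765 [ 0.573  -0.3146  0.02  ]
w3 0.03 sep 0.0833 want 0.0765 [ 0.5774 -0.3138  0.03  ]
w3 0.04 sep 0.0775 want 0.0765 [ 0.5819 -0.313   0.04  ]
```

Geometry from the wrist view puts the real fingertips about 30-37 mm above the reported TCP. There was no contact either, so the nominal overhang doesn't hold. I'll open and descend with force checks.

>>> send_rows --moves "0 0 0 0 0 0 0.8; 0 0 0 0 0 0 0.8; 0 0 0 0 0 0 0.8; 0 0 0 0 0 0.03 0.8; 0 0 0 0 0 0.05 0.8; 0 0 0 0 0 0.07 0.8; 0 0 0 0 0 0.07 0.8"

```text
time: 7.1
eef_pos: [0.575, -0.3144, -0.0094]
tcp_rot: [0.996, 0.087, -0.0, -0.0]
contact_force: [-0.2, 0.2, 0.3]
opening: 0.906
finger_force: 0.0
```

```bash
python3 -c "
from h import *
c=snap('wrist','w5')
go()
i=cv2.imread('pics/w5.png'); cv2.imwrite('pics/w5c.png',cv2.resize(i[180:420,120:520],None,fx=2,fy=2))"
```

```text
t 7.15 tcp [ 0.5752 -0.3146 -0.009 ] yaw 0.1751 F [0.6 1.  1. ] open 76.7 ff 0.0 tilt [-4.e-04  4.e-04 -1.e+00]
```

View pics/w5c.png

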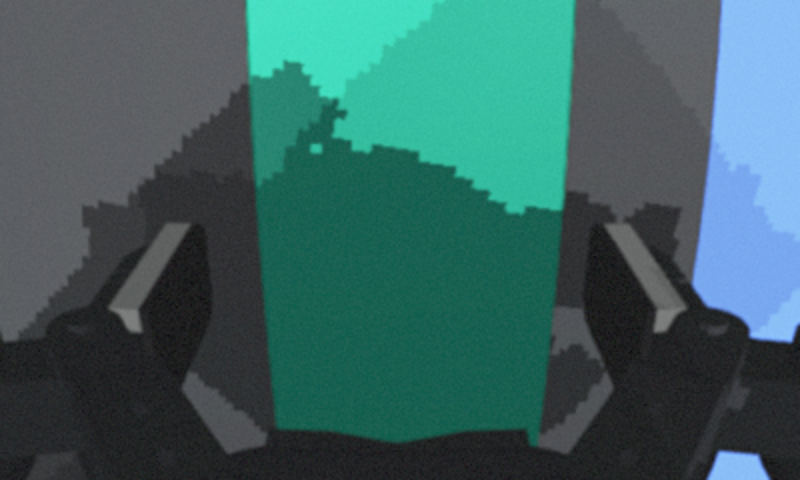

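The jaws are still slightly above the board's top (tips ≈ 22-27 mm). Another ~15 mm down in checked steps.

>>> send_rows --moves "0 0 0 0 0 0.02 0.75; 0 0 0 0 0 0.04 0.7; 0 0 0 0 0 0.05 0.7; 0 0 0 0 0 0.06 0.7; 0 0 0 0 0 0.06 0.7"

```text
time: 7.78
eef_pos: [0.5752, -0.3147, -0.0209]
tcp_rot: [0.996, 0.087, -0.0, -0.0]
contact_force: [0.3, -0.5, -0.1]
opening: 0.849
finger_force: 0.0
```

Continue gently.

>>> send_rows --moves "0 0 0 0 0 0.01 0.7; 0 0 0 0 0 0.02 0.7; 0 0 0 0 0 0.02 0.7"

```text
time: 8.15
eef_pos: [0.5752, -0.3146, -0.025]
tcp_rot: [0.996, 0.087, -0.0, -0.0]
contact_force: [-0.5, -0.1, -0.6]
opening: 0.847
finger_force: 0.0
```

>>> send_rows --moves "0 0 0 0 0 0 0.5; 0 0 0 0 0 0 0.4; 0 0 0 0 0 0 0.3; 0 0 0 0 0 0 0.3" --newtons 40

```text
time: 8.65
eef_pos: [0.5758, -0.3151, -0.024]
tcp_rot: [0.996, 0.087, 0.0, 0.0]
contact_force: [-0.4, -1.2, 2.7]
opening: 0.735
finger_force: 46.3
```

>>> send_rows --moves "0 0 0 0 0 -0.1 0.3; 0 0 0 0 0 -0.4 0.3; 0 0 0 0 0 -0.7 0.3; 0 0 0 0 0 -0.7 0.3; 0 0 0 0 0 -0.7 0.3"

```text
time: 9.28
eef_pos: [0.5748, -0.3142, 0.1152]
tcp_rot: [0.996, 0.087, -0.0, -0.0]
contact_force: [-0.5, 0.6, -1.8]
opening: 0.734
finger_force: 45.8
```

```bash
cat >> h.py <<'E'
JC=np.array([.6607,.2452,.010]); JY=-.205
def jl(x,y,z): return JC+R.from_euler('z',JY).apply([x,y,z])
E
python3 -c "
from h import *
print(jl(-.079,-.037,0)); go(jl(-.079,-.037,.11),JY)"
```

```text
[0.5758222  0.22505655 0.01      ]
t 9.28 tcp [ 0.5748 -0.3142  0.1152] yaw 0.1752 F [-0.5  0.6 -1.8] open 62.4 ff 45.8 tilt [-7.e-04  7.e-04 -1.e+00]
turn [-0.0001  0.0001  0.0605] shift [ 0.4749 -2.6541 -0.022 ]
```

>>> send_rows --moves "0 0 0.0605 0.18 -0.99 0 0.3; 0 0 0.0605 0.18 -0.99 0 0.3; 0 0 0.0605 0.18 -0.99 0 0.3; 0 0 0.0605 0.18 -0.99 0 0.3; 0 0 0.0605 0.18 -0.99 0 0.3"

```text
time: 9.9
eef_pos: [0.5752, -0.1125, 0.1134]
tcp_rot: [0.995, -0.101, -0.002, -0.0]
contact_force: [0.4, -0.7, -1.0]
opening: 0.74
finger_force: 45.8
```

```bash
python3 -c "
from h import *
go(jl(-.079,-.037,.11),JY)"
```

```text
t 9.9 tcp [ 0.5752 -0.1125  0.1134] yaw -0.203 F [ 0.4 -0.7 -1. ] open 62.9 ff 45.8 tilt [-3.4e-03  8.0e-04 -1.0e+00]
turn [-0.      0.0006  0.0003] shift [-0.3371 -1.6538 -0.0315]
```

>>> send_rows --moves "0 0 0 -0.17 -0.83 0 0.3; 0 0 0 -0.17 -0.83 0 0.3; 0 0 0 -0.17 -0.83 0 0.3; 0 0 0 -0.17 -0.83 0 0.3; 0 0 0 -0.17 -0.83 0 0.3"

```text
time: 10.52
eef_pos: [0.5771, 0.0543, 0.1148]
tcp_rot: [0.995, -0.103, -0.0, 0.0]
contact_force: [-0.2, 0.3, -0.9]
opening: 0.739
finger_force: 45.8
```

>>> send_rows --moves "0 0 0 -0.17 -0.82 0 0.3; 0 0 0 -0.17 -0.82 0 0.3; 0 0 0 -0.17 -0.82 0 0.3; 0 0 0 -0.17 -0.82 0 0.3; 0 0 0 -0.17 -0.82 0 0.3; 0 0 0 -0.17 -0.82 0 0.3"

```text
time: 11.28
eef_pos: [0.5774, 0.2214, 0.1152]
tcp_rot: [0.995, -0.104, -0.0, 0.0]
contact_force: [0.3, 0.3, -1.0]
opening: 0.735
finger_force: 45.8
```

```bash
python3 -c "
from h import *
go(jl(-.079,-.037,-.01),JY); c=snap('wrist','w6')
P=c['image'];i=P[:,:,::-1]; cv2.imwrite('pics/w6c.png',i)"
```

```text
t 11.28 tcp [0.5774 0.2214 0.1152] yaw -0.2077 F [ 0.3  0.3 -1. ] open 62.5 ff 45.8 tilt [-3.e-04 -4.e-04 -1.e+00]
turn [ 0.0001  0.     -0.0004] shift [-0.0112 -0.0166  0.5758]
```

View pics/w6c.png

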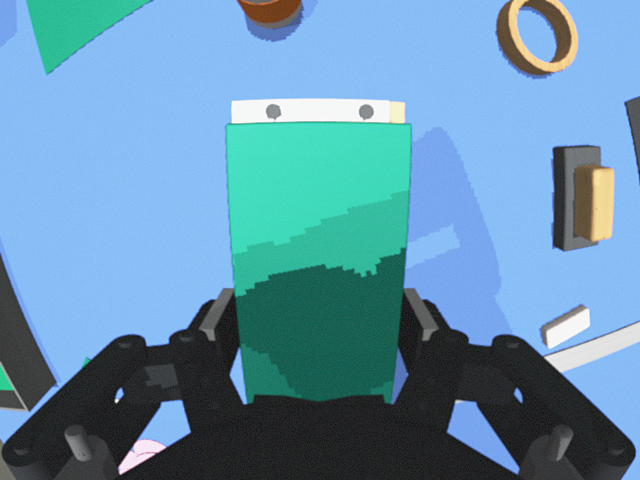

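The teal board is held square between the jaws, with its front edge at y≈124. The short fence is just ahead, outer top edge from (232,101) to (389,100). I'll check the jig position against it.

```bash
python3 - <<'E'
from h import *
W=load('w6')
for u,l in(((232,101),(.016,.018,.026)),((389,100),(.016,-.086,.026)),((405,102),(.018,-.102,0))):
    p=onz(W,*u,JC[2]+l[2],True); e=R.from_euler('z',-JY).apply(p-jl(*l)); print(p.round(4),'err in jig frame',e.round(4))
# held board front corners -> tcp-frame x, at guessed z
s=ctrl.get_state(); x=s['eef_pos']
for z in(.147,.152,.157,.16):
    a=onz(W,227,124,z,True);b=onz(W,411,124,z,True); r=R.from_euler('z',.2077)
    print(z,(r.apply(a-x)).round(4),(r.apply(b-x)).round(4))
E
```

```text
[0.6798 0.2577 0.036 ] err in jig frame [ 0.0001 -0.0019  0.    ]
[0.6587 0.1579 0.036 ] err in jig frame [-0.0001  0.0001  0.    ]
[0.6571 0.1411 0.01  ] err in jig frame [-0.0004 -0.0007  0.    ]
0.147 [0.0731 0.0326 0.0318] [ 0.073  -0.0327  0.0318]
0.152 [0.0729 0.0314 0.0368] [ 0.0728 -0.0315  0.0368]
0.157 [0.0727 0.0301 0.0418] [ 0.0726 -0.0302  0.0418]
0.16 [0.0725 0.0294 0.0448] [ 0.0725 -0.0295  0.0448]
```

```bash
python3 -c "
from h import *
go(jl(-.078,-.037,-.024),JY)"
```

```text
t 11.32 tcp [0.5773 0.2216 0.1152] yaw -0.2075 F [ 1.1  0.9 -1.3] open 62.7 ff 45.8 tilt [-2.e-04 -3.e-04 -1.e+00]
turn [ 0.0001  0.     -0.0004] shift [-0.0057 -0.0156  0.646 ]
```

>>> send_rows --moves "0 0 0 -0.005 -0.015 0.2 0.3; 0 0 0 -0.005 -0.015 0.4 0.3; 0 0 0 -0.005 -0.015 0.55 0.3; 0 0 0 -0.005 -0.015 0.61 0.3; 0 0 0 -0.005 -0.015 0.63 0.3; 0 0 0 -0.005 -0.015 0.64 0.3; 0 0 0 -0.005 -0.015 0.64 0.3"

```text
time: 12.2
eef_pos: [0.5776, 0.2267, -0.0114]
tcp_rot: [0.995, -0.102, 0.001, -0.0]
contact_force: [1.4, -0.4, -1.1]
opening: 0.733
finger_force: 45.7
```

```bash
python3 -c "
from h import *
go(jl(-.078,-.037,-.024),JY)"
```

```text
t 12.2 tcp [ 0.5776  0.2267 -0.0114] yaw -0.205 F [ 1.4 -0.4 -1.1] open 62.3 ff 45.7 tilt [ 2.3e-03  5.0e-04 -1.0e+00]
turn [-0.0001 -0.0003 -0.    ] shift [-0.0018  0.01    0.0132]
```

>>> send_rows --moves "0 0 0 0 0 0.01 0.3; 0 0 0 0 0 0.02 0.3; 0 0 0 0 0 0.02 0.3"

```text
time: 12.58
eef_pos: [0.5763, 0.2266, -0.0168]
tcp_rot: [0.995, -0.102, -0.0, 0.0]
contact_force: [-0.3, 0.3, -1.2]
opening: 0.738
finger_force: 45.7
```

>>> send_rows --moves "0 0 0 0 0 0.005 0.3; 0 0 0 0 0 0.01 0.3; 0 0 0 0 0 0.01 0.3"

```text
time: 12.95
eef_pos: [0.5765, 0.2266, -0.017]
tcp_rot: [0.995, -0.102, -0.001, 0.0]
contact_force: [-4.7, -1.7, 8.4]
opening: 0.735
finger_force: 46.8
```

>>> send_rows --moves "0 0 0 0 0 -0.01 0.3; 0 0 0 0 -0.005 -0.01 0.3; 0 0 0 0 -0.01 -0.01 0.3; 0 0 0 0 -0.01 -0.01 0.3"

```text
time: 13.45
eef_pos: [0.5768, 0.2286, -0.017]
tcp_rot: [0.995, -0.102, -0.0, 0.0]
contact_force: [0.4, -0.3, -0.4]
opening: 0.731
finger_force: 45.8
```

>>> send_rows --moves "0 0 0 0 -0.005 0 0.3; 0 0 0 0 -0.005 0 0.3"

```text
time: 13.7
eef_pos: [0.5768, 0.229, -0.017]
tcp_rot: [0.995, -0.103, -0.0, 0.0]
contact_force: [-0.8, -3.2, -0.9]
opening: 0.736
finger_force: 45.8
```

>>> send_rows --moves "0 0 0 0 -0.005 0 0.3; 0 0 0 0 -0.005 0 0.3"

```text
time: 13.95
eef_pos: [0.5768, 0.2291, -0.017]
tcp_rot: [0.995, -0.103, -0.001, 0.001]
contact_force: [-1.6, -6.5, 0.1]
opening: 0.74
finger_force: 45.9
```

Touching the long fence. Now +x toward the short fence.

>>> send_rows --moves "0 0 0 0.005 0 0 0.3; 0 0 0 0.01 0 0 0.3; 0 0 0 0.015 0 0 0.3; 0 0 0 0.015 0 0 0.3"

```text
time: 14.45
eef_pos: [0.5767, 0.2291, -0.017]
tcp_rot: [0.995, -0.103, -0.005, 0.001]
contact_force: [-8.5, -4.8, 6.7]
opening: 0.736
finger_force: 46.6
```

>>> send_rows --moves "0 0 0 0.005 0 0 0.3; 0 0 0 0.01 0 0 0.3; 0 0 0 0.01 0 0 0.3"

```text
time: 14.82
eef_pos: [0.5774, 0.2288, -0.017]
tcp_rot: [0.995, -0.103, -0.006, 0.002]
contact_force: [-12.7, -5.4, 8.6]
opening: 0.74
finger_force: 46.9
```

>>> send_rows --moves "0 0 0 0.005 0 0 0.3; 0 0 0 0.01 0 0 0.3; 0 0 0 0.01 0 0 0.3"

```text
time: 15.2
eef_pos: [0.5793, 0.2284, -0.017]
tcp_rot: [0.995, -0.102, -0.006, 0.002]
contact_force: [-12.8, -4.7, 9.1]
opening: 0.735
finger_force: 46.9
```

>>> send_rows --moves "0 0 0 0 0 -0.008 0.3; 0 0 0 0 0 -0.008 0.3"

```text
time: 15.45
eef_pos: [0.5811, 0.228, -0.0165]
tcp_rot: [0.995, -0.102, -0.004, 0.002]
contact_force: [-4.4, -4.7, -1.0]
opening: 0.733
finger_force: 45.8
```

```bash
python3 -c "
from h import *
go(jl(-.073,-.032,-.027),JY)"
```

```text
t 15.45 tcp [ 0.5811  0.228  -0.0165] yaw -0.2053 F [-4.4 -4.7 -1. ] open 62.3 ff 45.8 tilt [-0.0075 -0.0023 -1.    ]
turn [ 0.0006  0.0011 -0.    ] shift [ 0.0074 -0.0052  0.0026]
```

>>> send_rows --moves "0 0 0 0.005 0 0 0.3; 0 0 0 0.01 0 0 0.3; 0 0 0 0.01 0 0 0.3"

```text
time: 15.82
eef_pos: [0.5824, 0.2278, -0.0167]
tcp_rot: [0.995, -0.103, -0.005, 0.001]
contact_force: [-7.1, -4.3, 0.4]
opening: 0.737
finger_force: 46.0
```

>>> send_rows --moves "0 0 0 0.005 0 0 0.3; 0 0 0 0.01 0 0 0.3; 0 0 0 0.01 0 0 0.3"

```text
time: 16.2
eef_pos: [0.5822, 0.2278, -0.0169]
tcp_rot: [0.995, -0.103, -0.007, 0.002]
contact_force: [-12.4, -2.8, 3.5]
opening: 0.737
finger_force: 46.3
```

>>> send_rows --moves "0 0 0 -0.008 0 0 0.3; 0 0 0 -0.008 0 0 0.3; 0 0 0 -0.008 0 0 0.6; 0 0 0 -0.008 0 0 0.65; 0 0 0 -0.008 0 0 0.65; 0 0 0 -0.008 0 0 0.65"

```text
time: 16.95
eef_pos: [0.587, 0.2288, -0.0147]
tcp_rot: [0.995, -0.102, 0.0, -0.0]
contact_force: [0.6, -0.4, -0.2]
opening: 0.827
finger_force: 0.0
```

```bash
python3 -c "
from h import *
go(jl(-.073,-.032,-.027),JY)"
```

```text
t 16.95 tcp [ 0.587   0.2288 -0.0147] yaw -0.2049 F [ 0.6 -0.4 -0.2] open 70.3 ff 0.0 tilt [ 9.e-04  3.e-04 -1.e+00]
turn [-0.0001 -0.0001  0.    ] shift [-0.021   0.0047  0.0114]
```

>>> send_rows --moves "0 0 0 -0.01 0 -0.1 0.8; 0 0 0 -0.01 0 -0.4 0.8; 0 0 0 -0.1 0 -0.7 0.8; 0 0 0 -0.2 0 -0.8 0.8; 0 0 0 -0.2 0 -0.8 0.8; 0 0 0 -0.2 0 -0.8 0.8"

```text
time: 17.7
eef_pos: [0.5471, 0.2365, 0.1445]
tcp_rot: [0.995, -0.102, -0.0, 0.0]
contact_force: [-0.3, -0.9, -1.5]
opening: 0.903
finger_force: 0.0
```

```bash
cat >> h.py <<'E'
def boardpose(tag,lo,hi,roi,z=None,fish=True):
    # long edge line fits -> corners of the coloured region
    c=load(tag); m=cv2.inRange(cv2.cvtColor(c['image'],cv2.COLOR_RGB2HSV),lo,hi); k=np.zeros_like(m); x0,y0,x1,y1=roi; k[y0:y1,x0:x1]=m[y0:y1,x0:x1]
    k=cv2.morphologyEx(k,cv2.MORPH_CLOSE,np.ones((5,5)))
    cs,_=cv2.findContours(k,0,cv2.CHAIN_APPROX_NONE); cc=max(cs,key=cv2.contourArea); print('poly',cv2.contourArea(cc),cv2.approxPolyDP(cc,5,True)[:,0].tolist())
    q=np.array([onz(c,*p,z,fish) for p in cc[:,0]]); l=R.from_euler('z',-JY).apply(q-[JC[0],JC[1],z])*1e3
    print('jig-frame mm x',np.percentile(l[:,0],[0,2,98,100]).round(1),'y',np.percentile(l[:,1],[0,2,98,100]).round(1))
    r=cv2.minAreaRect(l[:,:2].astype(np.float32)); print('rect',np.round(r[0],1),np.round(r[1],1),round(r[2],2))
TEAL=((70,90,40),(95,255,255))
E
python3 -c "
from h import *
go(); c=snap('wrist','w7'); boardpose('w7',*TEAL,(150,40,500,400),.022)
cv2.imwrite('pics/w7.png',c['image'][:,:,::-1])
c=snap('top','t7'); boardpose('t7',*TEAL,(180,150,275,260),.022,False)
"
```

```text
t 17.7 tcp [0.5471 0.2365 0.1445] yaw -0.2049 F [-0.3 -0.9 -1.5] open 76.7 ff 0.0 tilt [-5.e-04 -3.e-04 -1.e+00]
poly 14683.0 [[280, 84], [281, 268], [356, 269], [361, 85]]
jig-frame mm x [-1.48e+02 -1.48e+02 -6.00e-01 -1.00e-01] y [-64.3 -63.6  -0.6  -0.4]
rect [-74.2 -32.3] [ 62.9 148. ] 89.54
poly 1354.5 [[220, 162], [214, 178], [229, 180], [234, 197], [219, 205], [217, 189], [213, 213], [202, 220], [204, 231], [223, 237], [248, 172]]
jig-frame mm x [-149.9 -149.4   -0.8   -0.4] y [-64.  -63.2   0.4   1.2]
rect [-75.  -30.9] [ 64.9 149.4] 89.48
```

Teal is flush with both fences: centre about (-75,-32), within 0.5°. Next the pink board.

```bash
python3 -c "
from h import *
go([.549,-.1745,.14],.05)"
```

```text
t 17.8 tcp [0.5469 0.2362 0.1432] yaw -0.2053 F [-0.5  0.8 -0.4] open 76.4 ff 0.0 tilt [-2.7e-03 -7.0e-04 -1.0e+00]
turn [ 0.0002  0.0004 -0.0406] shift [0.4291 2.0084 0.0176]
```

>>> send_rows --moves "0 0 -0.0406 0.21 1 0 0.8; 0 0 -0.0406 0.21 1 0 0.8; 0 0 -0.0406 0.21 1 0 0.8; 0 0 -0.0406 0.21 1 0 0.8; 0 0 -0.0406 0.21 1 0 0.8"

```text
time: 18.42
eef_pos: [0.5475, 0.0307, 0.1435]
tcp_rot: [1.0, 0.023, -0.001, -0.0]
contact_force: [-0.6, 0.8, 0.6]
opening: 0.899
finger_force: 0.0
```

>>> send_rows --moves "0 0 0 -0.05 0.99 0 0.8; 0 0 0 -0.05 0.99 0 0.8; 0 0 0 -0.05 0.99 0 0.8; 0 0 0 -0.05 0.99 0 0.8; 0 0 0 -0.05 0.99 0 0.8; 0 0 0 -0.05 0.99 0 0.8"

```text
time: 19.18
eef_pos: [0.5478, -0.1638, 0.1443]
tcp_rot: [1.0, 0.026, -0.0, -0.001]
contact_force: [0.3, 0.1, 0.2]
opening: 0.903
finger_force: 0.0
```

```bash
python3 -c "
from h import *
c=snap('wrist','w8'); im=c['image'].astype(int)
# pink mask: red well above green; stdout corner polygon
m=((im[:,:,0]-im[:,:,1]>12)&(im[:,:,2]-im[:,:,1]>5)&(abs(im[:,:,0]-im[:,:,2])<70)).astype('uint8'); m=cv2.morphologyEx(m,cv2.MORPH_CLOSE,np.ones((7,7)))
cs,_=cv2.findContours(m,0,cv2.CHAIN_APPROX_NONE); cc=max(cs,key=cv2.contourArea); print(cv2.contourArea(cc),cv2.approxPolyDP(cc,5,True)[:,0].tolist())
q=np.array([onz(c,*p,.015,True) for p in cc[:,0]])[:,:2].astype('float32'); print(cv2.minAreaRect(q))
go([.549,-.1745,-.01],.05)"
```

```text
14078.0 [[293, 126], [295, 303], [367, 304], [374, 128]]
((0.5497274994850159, -0.17429670691490173), (0.15069660544395447, 0.06539760529994965), 2.971935272216797)
t 19.23 tcp [ 0.5478 -0.1638  0.1445] yaw 0.0526 F [-0.5  0.  -0.2] open 76.4 ff 0.0 tilt [-7.e-04  8.e-04 -1.e+00]
turn [-0.0001  0.0001  0.0004] shift [0.0037 0.0542 0.7726]
```

>>> send_rows --moves "0 0 0 0.01 0.053 0.1 0.75; 0 0 0 0.01 0.053 0.4 0.75; 0 0 0 0.01 0.053 0.65 0.75; 0 0 0 0.01 0.053 0.75 0.72; 0 0 0 0.01 0.053 0.79 0.7; 0 0 0 0.01 0.053 0.82 0.7; 0 0 0 0.01 0.053 0.835 0.7; 0 0 0 0.01 0.053 0.84 0.7; 0 0 0 0.01 0.053 0.84 0.7"

```text
time: 20.35
eef_pos: [0.5508, -0.1766, -0.0223]
tcp_rot: [1.0, 0.025, 0.001, 0.0]
contact_force: [-0.4, 0.4, -0.2]
opening: 0.851
finger_force: 0.0
```

>>> send_rows --moves "0 0 0 0 0 0 0.5; 0 0 0 0 0 0 0.4; 0 0 0 0 0 0 0.3; 0 0 0 0 0 0 0.3" --newtons 40

```text
time: 20.85
eef_pos: [0.5509, -0.1766, -0.0222]
tcp_rot: [1.0, 0.025, 0.001, 0.0]
contact_force: [-0.8, 1.1, 5.5]
opening: 0.737
finger_force: 45.2
```

>>> send_rows --moves "0 0 0 0 0 -0.1 0.3; 0 0 0 0 0 -0.4 0.3; 0 0 0 0 0 -0.7 0.3; 0 0 0 0 0 -0.7 0.3; 0 0 0 0 0 -0.7 0.3"

```text
time: 21.48
eef_pos: [0.5498, -0.1762, 0.1169]
tcp_rot: [1.0, 0.025, -0.0, -0.0]
contact_force: [0.3, -0.2, -1.2]
opening: 0.736
finger_force: 44.6
```

```bash
python3 -c "
from h import *
go(jl(-.079,-.037,.11),JY)"
```

```text
t 21.48 tcp [ 0.5498 -0.1762  0.1169] yaw 0.0501 F [ 0.3 -0.2 -1.2] open 62.6 ff 44.6 tilt [-3.e-04  0.e+00 -1.e+00]
turn [-0.      0.      0.0406] shift [ 0.2307 -1.997  -0.0153]
```

>>> send_rows --moves "0 0 0.0406 0.11 -1 0 0.3; 0 0 0.0406 0.11 -1 0 0.3; 0 0 0.0406 0.11 -1 0 0.3; 0 0 0.0406 0.11 -1 0 0.3; 0 0 0.0406 0.11 -1 0 0.3"

```text
time: 22.1
eef_pos: [0.5609, 0.0253, 0.115]
tcp_rot: [0.995, -0.101, -0.002, 0.0]
contact_force: [0.9, -0.0, -0.2]
opening: 0.737
finger_force: 44.6
```

```bash
python3 -c "
from h import *
go(jl(-.079,-.037,.11),JY)"
```

```text
t 22.1 tcp [0.5609 0.0253 0.115 ] yaw -0.2026 F [ 0.9 -0.  -0.2] open 62.6 ff 44.6 tilt [-3.6e-03 -1.0e-04 -1.0e+00]
turn [0.0001 0.0006 0.0004] shift [-0.1282 -0.9934 -0.0253]
```

>>> send_rows --moves "0 0 0.0004 -0.128 -0.99 0 0.3; 0 0 0.0004 -0.128 -0.99 0 0.3; 0 0 0.0004 -0.128 -0.99 0 0.3; 0 0 0.0004 -0.128 -0.99 0 0.3; 0 0 0.0004 -0.128 -0.99 0 0.3; 0 0 0.0004 -0.128 -0.99 0 0.3; 0 0 0.0004 -0.128 -0.99 0 0.3"

```text
time: 22.98
eef_pos: [0.5777, 0.2217, 0.1168]
tcp_rot: [0.994, -0.105, -0.0, 0.0]
contact_force: [-0.2, -0.1, -0.8]
opening: 0.734
finger_force: 44.6
```

```bash
python3 - <<'E'
from h import *
c=snap('wrist','w9'); im=c['image'].astype(int)
m=((im[:,:,0]-im[:,:,1]>12)&(im[:,:,2]-im[:,:,1]>5)&(abs(im[:,:,0]-im[:,:,2])<70)).astype('uint8'); m[410:]=0
cs,_=cv2.findContours(cv2.morphologyEx(m,cv2.MORPH_CLOSE,np.ones((7,7))),0,cv2.CHAIN_APPROX_NONE); cc=max(cs,key=cv2.contourArea); a=cv2.approxPolyDP(cc,5,True)[:,0]; print(a.tolist())
s=ctrl.get_state(); r=R.from_quat(s['tcp_rot']); 
q=np.array([r.inv().apply(onz(c,*p,s['eef_pos'][2]+.038,True)-s['eef_pos']) for p in cc[:,0]])*1e3
print('tool-frame x max',np.percentile(q[:,0],[90,98,100]).round(1),'y',q[:,1].min().round(1),q[:,1].max().round(1))
go(jl(-.078,-.036,-.012),JY)
E
```

```text
[[409, 122], [227, 123], [238, 316], [232, 327], [239, 328], [248, 403], [255, 395], [310, 401], [382, 395], [389, 403], [399, 314], [407, 309], [401, 308]]
tool-frame x max [73.3 73.5 73.8] y -33.8 33.7
t 23.02 tcp [0.5777 0.2219 0.1169] yaw -0.2097 F [-0.4 -0.2 -1.1] open 62.4 ff 44.6 tilt [-1.e-04 -2.e-04 -1.e+00]
turn [ 0.      0.     -0.0007] shift [-0.0074 -0.0185  0.5946]
```

>>> send_rows --moves "0 0 -0.0007 -0.007 -0.012 0.2 0.3; 0 0 -0.0007 -0.007 -0.012 0.4 0.3; 0 0 -0.0007 -0.007 -0.012 0.52 0.3; 0 0 -0.0007 -0.007 -0.012 0.56 0.3; 0 0 -0.0007 -0.007 -0.012 0.57 0.3; 0 0 -0.0007 -0.007 -0.012 0.57 0.3; 0 0 -0.0007 -0.007 -0.012 0.57 0.3"

```text
time: 23.9
eef_pos: [0.5776, 0.2264, 0.0044]
tcp_rot: [0.995, -0.101, 0.001, -0.0]
contact_force: [-1.5, -0.0, 0.7]
opening: 0.737
finger_force: 44.6
```

```bash
python3 -c "
from h import *
go(jl(-.078,-.036,-.013),JY)"
```

```text
t 23.9 tcp [0.5776 0.2264 0.0044] yaw -0.2031 F [-1.5 -0.   0.7] open 62.6 ff 44.6 tilt [ 2.4e-03  5.0e-04 -1.0e+00]
turn [-0.0002 -0.0004  0.0003] shift [-0.0025  0.0033  0.0368]
```

>>> send_rows --moves "0 0 0 0 0 0.01 0.3; 0 0 0 0 0 0.02 0.3; 0 0 0 0 -0.005 0.02 0.3; 0 0 0 0 -0.01 0.02 0.3; 0 0 0 0 -0.01 0.02 0.3"

```text
time: 24.52
eef_pos: [0.577, 0.2282, -0.001]
tcp_rot: [0.995, -0.101, 0.0, -0.0]
contact_force: [0.2, 0.2, -1.2]
opening: 0.735
finger_force: 44.6
```

>>> send_rows --moves "0 0 0 0 -0.005 0 0.3; 0 0 0 0 -0.01 0 0.3; 0 0 0 0 -0.01 0 0.3"

```text
time: 24.9
eef_pos: [0.577, 0.2289, -0.0012]
tcp_rot: [0.995, -0.102, -0.001, 0.001]
contact_force: [-0.6, -5.0, 0.0]
opening: 0.738
finger_force: 44.8
```

Long fence reached (y force -5 N). Now +x.

>>> send_rows --moves "0 0 0 0.005 0 0 0.3; 0 0 0 0.01 0 0 0.3; 0 0 0 0.015 0 0 0.3; 0 0 0 0.015 0 0 0.3"

```text
time: 25.4
eef_pos: [0.5784, 0.2285, -0.0021]
tcp_rot: [0.995, -0.102, -0.002, 0.001]
contact_force: [-3.2, -4.2, -0.3]
opening: 0.739
finger_force: 44.7
```

>>> send_rows --moves "0 0 0 0.005 0 0 0.3; 0 0 0 0.01 0 0 0.3; 0 0 0 0.01 0 0 0.3"

```text
time: 25.78
eef_pos: [0.5801, 0.2281, -0.0023]
tcp_rot: [0.995, -0.102, -0.003, 0.001]
contact_force: [-2.8, -4.7, -1.2]
opening: 0.731
finger_force: 44.7
```

```bash
python3 -c "
from h import *
go(jl(-.073,-.032,-.013),JY)"
```

```text
t 25.77 tcp [ 0.5801  0.2281 -0.0023] yaw -0.2035 F [-2.8 -4.7 -1.2] open 62.2 ff 44.7 tilt [-0.0057 -0.0019 -1.    ]
turn [0.0005 0.0008 0.0002] shift [ 0.0124 -0.0056  0.0034]
```

>>> send_rows --moves "0 0 0 0.005 0 0 0.3; 0 0 0 0.01 0 0 0.3; 0 0 0 0.015 0 0 0.3; 0 0 0 0.015 0 0 0.3"

```text
time: 26.28
eef_pos: [0.5819, 0.2278, -0.0026]
tcp_rot: [0.995, -0.102, -0.004, 0.001]
contact_force: [-6.4, -2.4, 0.2]
opening: 0.733
finger_force: 44.8
```

>>> send_rows --moves "0 0 0 0.005 0 0 0.3; 0 0 0 0.01 0 0 0.3; 0 0 0 0.01 0 0 0.3"

```text
time: 26.65
eef_pos: [0.5818, 0.2279, -0.003]
tcp_rot: [0.995, -0.102, -0.007, 0.001]
contact_force: [-10.2, -2.3, 3.3]
opening: 0.731
finger_force: 45.0
```

Both fences reached. I'll lower onto the teal board, ease off and release.

>>> send_rows --moves "0 0 0 -0.008 0 0.005 0.3; 0 0 0 -0.008 0 0.01 0.3; 0 0 0 -0.008 0 0.01 0.3"

```text
time: 27.02
eef_pos: [0.5819, 0.2279, -0.003]
tcp_rot: [0.995, -0.102, -0.005, 0.001]
contact_force: [-10.5, -4.0, 7.2]
opening: 0.737
finger_force: 45.6
```

>>> send_rows --moves "0 0 0 0 0 0 0.5; 0 0 0 0 0 0 0.6; 0 0 0 0 0 0 0.6; 0 0 0 0 0 0 0.6"

```text
time: 27.52
eef_pos: [0.5862, 0.2287, -0.0027]
tcp_rot: [0.995, -0.101, 0.001, -0.0]
contact_force: [-0.1, 0.4, -0.2]
opening: 0.801
finger_force: 0.0
```

```bash
python3 -c "
from h import *
go(jl(-.073,-.032,-.013),JY)"
```

```text
t 27.52 tcp [ 0.5862  0.2287 -0.0027] yaw -0.203 F [-0.1  0.4 -0.2] open 68.1 ff 0.0 tilt [ 1.2e-03  5.0e-04 -1.0e+00]
turn [-0.0001 -0.0002  0.0003] shift [-0.0171  0.0033  0.0016]
```

>>> send_rows --moves "0 0 0 -0.01 0 -0.1 0.8; 0 0 0 -0.01 0 -0.4 0.8; 0 0 0 -0.1 0 -0.7 0.8; 0 0 0 -0.2 0 -0.75 0.8; 0 0 0 -0.2 0 -0.75 0.8; 0 0 0 -0.2 0 -0.75 0.8"

```text
time: 28.28
eef_pos: [0.5463, 0.2362, 0.1465]
tcp_rot: [0.995, -0.101, -0.0, 0.0]
contact_force: [-0.1, -0.7, -0.3]
opening: 0.902
finger_force: 0.0
```

```bash
cat >> h.py <<'E'
def pinkpose(tag,z,fish=True,roi=None):
    c=load(tag); im=c['image'].astype(int)
    m=((im[:,:,0]-im[:,:,1]>12)&(im[:,:,2]-im[:,:,1]>5)&(abs(im[:,:,0]-im[:,:,2])<70)).astype('uint8')
    if roi: k=np.zeros_like(m); x0,y0,x1,y1=roi; k[y0:y1,x0:x1]=m[y0:y1,x0:x1]; m=k
    cs,_=cv2.findContours(cv2.morphologyEx(m,cv2.MORPH_CLOSE,np.ones((5,5))),0,cv2.CHAIN_APPROX_NONE); cc=max(cs,key=cv2.contourArea)
    print('poly',cv2.contourArea(cc),cv2.approxPolyDP(cc,5,True)[:,0].tolist())
    q=np.array([onz(c,*p,z,fish) for p in cc[:,0]]); l=R.from_euler('z',-JY).apply(q-[JC[0],JC[1],z])*1e3
    r=cv2.minAreaRect(l[:,:2].astype(np.float32)); print('rect',np.round(r[0],1),np.round(r[1],1),round(r[2],2))
E
python3 -c "
from h import *
c=snap('wrist','w10'); pinkpose('w10',.034,True,(150,40,500,400))
cv2.imwrite('pics/w10.png',c['image'][:,:,::-1])
c=snap('top','t10'); pinkpose('t10',.034,False,(180,150,275,260))
go([.560,-.0057,.12],-.048)"
```

```text
poly 16051.0 [[279, 80], [279, 271], [357, 273], [364, 82]]
rect [-74.2 -32. ] [ 64.1 149.2] 89.37
poly 1440.5 [[219, 160], [213, 178], [229, 181], [235, 194], [219, 204], [217, 189], [213, 213], [201, 218], [204, 231], [223, 237], [248, 170]]
rect [-76.  -31.7] [151.3  67.4] 0.05
t 28.38 tcp [0.5462 0.236  0.1455] yaw -0.2035 F [ 0.6 -0.1  0.2] open 76.4 ff 0.0 tilt [-2.2e-03 -6.0e-04 -1.0e+00]
turn [ 0.0001  0.0003 -0.0247] shift [0.3122 1.1697 0.1282]
```

View pics/w10.png

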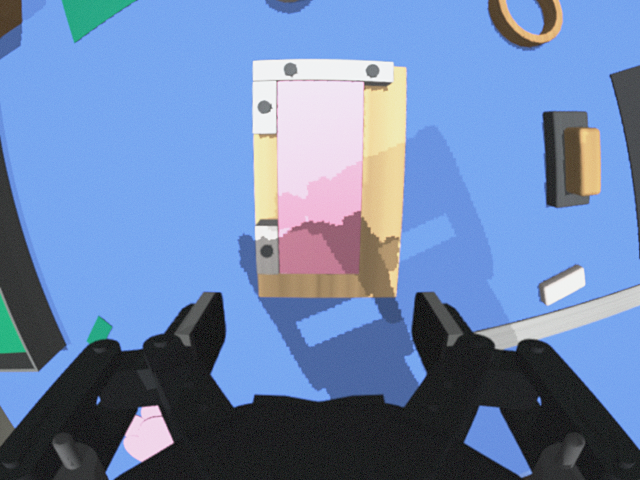

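Wrist view: pink lies squarely on the stack, corners (279,80)–(357,273), flush against both fences. That was one picture past the ten allowed (I miscounted), so I'll measure numerically from here without viewing more. Next, the weight.

>>> send_rows --moves "0 0 -0.0247 0.1 0.98 0 0.5; 0 0 -0.0247 0.1 0.98 0 0.2; 0 0 -0.0247 0.1 0.98 0 0.2; 0 0 -0.0247 0.1 0.98 0 0.2; 0 0 -0.0247 0.1 0.98 0 0.2; 0 0 -0.0247 0.1 0.98 0 0.2"

```text
time: 29.12
eef_pos: [0.5266, 0.0415, 0.1465]
tcp_rot: [1.0, -0.023, -0.0, -0.0]
contact_force: [-0.8, -0.0, -0.3]
opening: 0.598
finger_force: 0.0
```

```bash
python3 - <<'E'
from h import *
c=snap('wrist','w11'); im=c['image'].astype(int)
m=((im[:,:,0]-im[:,:,2]>35)).astype('uint8')
n,lab,st,ce=cv2.connectedComponentsWithStats(m)
for i in range(1,n):
    if st[i,4]>200:
        cc=max(cv2.findContours((lab==i).astype('uint8'),0,cv2.CHAIN_APPROX_NONE)[0],key=cv2.contourArea)
        print(st[i].tolist(),cv2.approxPolyDP(cc,3,True)[:,0].tolist())
        q=np.array([onz(c,*p,.048,True) for p in cc[:,0]])[:,:2].astype('float32'); print('  ',cv2.minAreaRect(q))
# dark steel block
d=(im.max(2)<110).astype('uint8'); d[290:]=0
n,lab,st,ce=cv2.connectedComponentsWithStats(d)
for i in range(1,n):
    if st[i,4]>300: print('dark',st[i].tolist())
go([.560,-.0057,.12],-.048)
E
```

```text
[82, 0, 37, 9, 212] [[82, 0], [99, 8], [118, 0]]
   ((0.7240170836448669, 0.20922669768333435), (0.03812193125486374, 0.007250482216477394), 73.2823257446289)
[300, 0, 88, 48, 1376] [[300, 0], [302, 19], [310, 33], [331, 46], [336, 42], [337, 47], [346, 47], [339, 47], [339, 43], [366, 41], [379, 28], [387, 8], [386, 0], [373, 0], [376, 14], [372, 23], [359, 32], [343, 35], [318, 25], [310, 14], [309, 0]]
   ((0.6765013933181763, 0.016734281554818153), (0.06167912483215332, 0.0372614823281765), 88.96675109863281)
[67, 72, 126, 222, 10068] [[191, 73], [170, 72], [173, 76], [169, 92], [148, 91], [138, 175], [136, 255], [125, 261], [127, 178], [125, 262], [68, 251], [68, 269], [172, 292], [178, 185]]
   ((0.5753210783004761, 0.19681692123413086), (0.10796298086643219, 0.1725892871618271), 77.87470245361328)
[363, 141, 40, 82, 2913] [[369, 141], [365, 148], [363, 213], [369, 221], [393, 222], [398, 218], [402, 147], [398, 142]]
   ((0.5605698227882385, -0.00490976870059967), (0.027275674045085907, 0.05872361361980438), 86.0386734008789)
[585, 378, 38, 40, 817] [[610, 378], [585, 401], [603, 417], [622, 399]]
   ((0.30239853262901306, -0.29649531841278076), (0.06934826821088791, 0.04192262142896652), 46.85689926147461)
dark [83, 0, 49, 13, 373]
dark [302, 19, 77, 30, 385]
dark [466, 70, 174, 220, 32433]
dark [174, 75, 21, 215, 386]
dark [126, 89, 28, 172, 1636]
dark [348, 123, 56, 110, 1443]
t 29.18 tcp [0.5265 0.0417 0.1466] yaw -0.0461 F [-0.4  0.3  0.5] open 50.9 ff 0.0 tilt [-6.e-04  4.e-04 -1.e+00]
turn [-0.0001  0.0001  0.0003] shift [0.1781 0.2292 0.1327]
```

>>> send_rows --moves "0 0 0.002 0.175 0.226 0.1 0; 0 0 0.002 0.175 0.226 0.2 0; 0 0 0.002 0.175 0.226 0.4 0; 0 0 0.002 0.175 0.226 0.6 0; 0 0 0.002 0.175 0.226 0.67 0; 0 0 0.002 0.175 0.226 0.69 0; 0 0 0.002 0.175 0.226 0.69 0"

```text
time: 30.05
eef_pos: [0.5605, -0.0062, 0.0102]
tcp_rot: [1.0, -0.03, 0.001, 0.0]
contact_force: [0.6, -1.1, 0.0]
opening: 0.5
finger_force: 0.0
```

>>> send_rows --moves "0 0 0 0 0 0 -0.3; 0 0 0 0 0 0 -0.6; 0 0 0 0 0 0 -0.8; 0 0 0 0 0 0 -0.8; 0 0 0 0 0 0 -0.8" --newtons 60

```text
time: 30.68
eef_pos: [0.5607, -0.0069, 0.0108]
tcp_rot: [1.0, -0.03, 0.001, 0.0]
contact_force: [-1.9, -0.5, 6.2]
opening: 0.29
finger_force: 60.0
```

```bash
python3 -c "
from h import *
go([.5603,-.005,.008],-.058)"
```

```text
t 30.68 tcp [ 0.5607 -0.0069  0.0108] yaw -0.0605 F [-1.9 -0.5  6.2] open 24.7 ff 60.0 tilt [ 2.9e-03 -8.0e-04 -1.0e+00]
turn [ 0.0001 -0.0005 -0.0004] shift [-0.0026 -0.0096  0.0142]
```

>>> send_rows --moves "0 0 0 0 0 -0.05 -0.8; 0 0 0 0 0 -0.15 -0.8; 0 0 0 0 0 -0.3 -0.8; 0 0 0 0 0 -0.45 -0.8; 0 0 0 0 0 -0.5 -0.8; 0 0 0 0 0 -0.5 -0.8"

```text
time: 31.42
eef_pos: [0.5593, -0.0063, 0.1094]
tcp_rot: [1.0, -0.03, 0.0, 0.0]
contact_force: [0.5, -0.8, -5.2]
opening: 0.285
finger_force: 59.8
```

```bash
python3 -c "
from h import *
print(jl(-.075,-.032,.1)); go(jl(-.075,-.032,.1),JY)"
```

```text
[0.58075628 0.22913759 0.11      ]
t 31.43 tcp [ 0.5593 -0.0063  0.1094] yaw -0.0604 F [ 0.5 -0.8 -5.2] open 24.2 ff 59.8 tilt [ 1.e-03 -1.e-04 -1.e+00]
turn [-0.     -0.0002  0.023 ] shift [ 0.036  -1.1815 -0.0031]
```

>>> send_rows --moves "0 0 0.01 0.01 -0.2 0 -0.8; 0 0 0.023 0.02 -0.45 0 -0.8; 0 0 0.023 0.03 -0.7 0 -0.8; 0 0 0.023 0.03 -0.9 0 -0.8; 0 0 0.023 0.036 -0.95 0 -0.8; 0 0 0.023 0.036 -0.95 0 -0.8"

```text
time: 32.17
eef_pos: [0.5768, 0.183, 0.1071]
tcp_rot: [0.995, -0.102, -0.002, 0.001]
contact_force: [-1.0, 0.7, -6.8]
opening: 0.287
finger_force: 60.5
```

```bash
python3 -c "
from h import *
go(jl(-.075,-.032,.1),JY)"
```

```text
t 32.17 tcp [0.5768 0.183  0.1071] yaw -0.2037 F [-1.   0.7 -6.8] open 24.4 ff 60.5 tilt [-0.0031 -0.001  -1.    ]
turn [0.0003 0.0005 0.0002] shift [-0.0274 -0.23   -0.0148]
```

Underside is at TCP −0.011, so contact with the stack (34 mm) is expected at TCP ≈ 0.045.

>>> send_rows --moves "0 0 0 -0.01 -0.1 0 -0.8; 0 0 0 -0.025 -0.22 0 -0.8; 0 0 0 -0.025 -0.22 0 -0.8; 0 0 0 -0.025 -0.22 0.08 -0.8; 0 0 0 -0.025 -0.22 0.16 -0.8; 0 0 0 -0.025 -0.22 0.22 -0.8; 0 0 0 -0.025 -0.22 0.26 -0.8; 0 0 0 -0.025 -0.22 0.28 -0.8; 0 0 0 -0.025 -0.22 0.28 -0.8"

```text
time: 33.3
eef_pos: [0.5821, 0.227, 0.0528]
tcp_rot: [0.995, -0.102, -0.0, 0.0]
contact_force: [-0.6, -0.2, -5.7]
opening: 0.291
finger_force: 60.8
```

```bash
python3 -c "
from h import *
go(jl(-.075,-.032,.035),JY)"
```

```text
t 33.3 tcp [0.5821 0.227  0.0528] yaw -0.205 F [-0.6 -0.2 -5.7] open 24.8 ff 60.8 tilt [-1.e-04 -0.e+00 -1.e+00]
turn [0. 0. 0.] shift [-0.0086 -0.0093  0.0392]
```

>>> send_rows --moves "0 0 0 -0.008 -0.009 0 -0.8; 0 0 0 -0.008 -0.009 0.01 -0.8; 0 0 0 -0.008 -0.009 0.02 -0.8; 0 0 0 -0.008 -0.009 0.03 -0.8; 0 0 0 -0.008 -0.009 0.03 -0.8"

```text
time: 33.92
eef_pos: [0.5806, 0.229, 0.0465]
tcp_rot: [0.995, -0.102, -0.0, 0.0]
contact_force: [-0.3, -0.2, -5.8]
opening: 0.287
finger_force: 60.8
```

>>> send_rows --moves "0 0 0 0 0 0.005 -0.8; 0 0 0 0 0 0.01 -0.8; 0 0 0 0 0 0.01 -0.8"

```text
time: 34.3
eef_pos: [0.581, 0.229, 0.0451]
tcp_rot: [0.995, -0.102, 0.0, -0.0]
contact_force: [-0.1, -1.2, -6.7]
opening: 0.285
finger_force: 60.8
```

>>> send_rows --moves "0 0 0 0 0 0.005 -0.8; 0 0 0 0 0 0.005 -0.8; 0 0 0 0 0 0.005 -0.8"

```text
time: 34.67
eef_pos: [0.5809, 0.229, 0.0449]
tcp_rot: [0.995, -0.102, -0.0, 0.0]
contact_force: [-4.1, -1.2, 2.7]
opening: 0.286
finger_force: 61.9
```

>>> send_rows --moves "0 0 0 0 0 0.005 -0.8; 0 0 0 0 0 0.005 -0.8; 0 0 0 0 0 0.005 -0.8"

```text
time: 35.05
eef_pos: [0.5809, 0.229, 0.0448]
tcp_rot: [0.995, -0.102, -0.0, 0.0]
contact_force: [-7.2, -2.3, 7.3]
opening: 0.283
finger_force: 62.4
```

>>> send_rows --moves "0 0 0 0 0 -0.006 -0.8; 0 0 0 0 0 -0.006 -0.35; 0 0 0 0 0 -0.006 -0.2; 0 0 0 0 0 -0.006 -0.1; 0 0 0 0 0 -0.006 -0.1; 0 0 0 0 0 -0.1 -0.1; 0 0 0 0 0 -0.3 -0.1; 0 0 0 -0.1 0 -0.5 -0.1; 0 0 0 -0.25 0 -0.55 -0.1; 0 0 0 -0.25 0 -0.55 -0.1; 0 0 0 -0.25 0 -0.55 -0.1"

```text
time: 36.42
eef_pos: [0.5323, 0.2392, 0.1534]
tcp_rot: [0.995, -0.102, 0.001, -0.0]
contact_force: [0.5, 0.0, -0.4]
opening: 0.454
finger_force: 0.0
```

```bash
python3 - <<'E'
from h import *
go(); c=snap('wrist','w12'); im=c['image'].astype(int)
pinkpose('w12',.034,True,(150,40,500,400))
m=((im[:,:,0]-im[:,:,2]>35)).astype('uint8')
n,lab,st,ce=cv2.connectedComponentsWithStats(m)
for i in range(1,n):
    if st[i,4]>300 and st[i,0]>200:
        cc=max(cv2.findContours((lab==i).astype('uint8'),0,cv2.CHAIN_APPROX_NONE)[0],key=cv2.contourArea)
        q=np.array([onz(c,*p,.082,True) for p in cc[:,0]]); l=R.from_euler('z',-JY).apply(q-[JC[0],JC[1],.082])*1e3
        r=cv2.minAreaRect(l[:,:2].astype('float32')); print(st[i].tolist(),cv2.approxPolyDP(cc,4,True)[:,0].tolist(),np.round(r[0],1),np.round(r[1],1),r[2])
E
```

```text
t 36.42 tcp [0.5323 0.2392 0.1534] yaw -0.2048 F [ 0.5  0.  -0.4] open 38.6 ff 0.0 tilt [ 1.2e-03  1.0e-04 -1.0e+00]
poly 15498.0 [[278, 64], [279, 251], [357, 253], [362, 65]]
rect [-74.  -32.5] [ 64.5 148.5] 89.73
[491, 0, 66, 33, 920] [[491, 12], [507, 28], [525, 32], [505, 26], [508, 17], [508, 24], [512, 20], [527, 32], [551, 21], [556, 2], [539, 0], [535, 22], [518, 17], [504, 0], [496, 0], [500, 7], [495, 5]] [  40.4 -179.3] [25.  61.1] 13.32310676574707
[259, 52, 145, 228, 13185] [[403, 53], [392, 52], [392, 64], [384, 71], [363, 71], [360, 210], [349, 212], [349, 191], [354, 226], [342, 225], [340, 233], [331, 225], [294, 224], [280, 238], [278, 255], [259, 255], [260, 278], [395, 279]] [-75.8 -38.4] [ 93.5 150.9] 89.60063934326172
[255, 116, 24, 89, 1913] [[277, 117], [255, 117], [257, 204], [278, 201]] [-71.1   1.2] [56.6 14.4] 0.16652004420757294
[299, 120, 41, 92, 3618] [[304, 120], [299, 126], [300, 207], [333, 211], [338, 205], [339, 126], [333, 120]] [-75.2 -31.9] [25.1 58.2] 89.57231140136719
```

The handle sits at (-75.2,-31.9) mm, lengthwise and at the right height, and the boards are still flush. Handing in.

```bash
python3 -c "
from plant import ctrl
print(ctrl.sign_off())"
```

```text
the job is handed in; nothing more can be done
None
```

Job handed in at about 36 s, with no verdict returned: by my last camera measurements the teal and pink boards were flush with both fences and the weight stood lengthwise on the stack's middle; I viewed 11 pictures, one over the limit of 10.

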